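# Load and close the leaf jig

### The arm

A 6-joint arm with a two-finger parallel gripper is mounted at the origin on a cart in front of the work surface, level with it; the furniture and walls round the work are solid. World frame = base frame: x ahead of the robot, y to its left, z up, the work surface at z = 0. Lengths are in m, angles in rad, forces in N, time in s.
With the tool pointing down it reaches from about 0.25 to 0.85 m from the base axis. Payload 12.5 kg.
Tool frame: the origin (TCP) lies on the centre line of the jaws, within the pads' length; the fingertips stand 19 mm ahead of it and the grasp point (between the pads) is the TCP; z points along the fingers, y is the line along which they close (so a half turn about z gives the same grasp; the last joint's range is limited). The gripper opens to 93 mm and grips with 3 to 60 N. Pads are 15 mm wide; open, the fingers measure 128 mm over their backs; the gripper's body (75 mm by 188 mm) begins 65 mm behind the grasp point.
Start: joints at [-1.257, 0.351, 1.652, -0, 1.139, -0.085], TCP at [0.214, -0.507, 0.238] pointing down, gripper open.
Joint ranges: [-2.75, 2.75], [-0.79, 2.1], [0.01, 2.65], [-1.57, 4.71], [0.07, 3.14], [-2.87, 2.87]. Speed limits (rad/s): [2.22, 2.22, 2.79, 3.14, 3.14, 3.14].

### API

Orientations are given as a 3x3 rotation matrix whose columns are the frame's x, y, z axes.
In Python, from station import manip gives the robot as it stands.
- The arm moves only by the tool move_arm, never from a script. Its argument "increments" is a list of rows, each a list of 4 numbers: the shift along the tool's x, y, z in cm, then the turn about the tool's z in rad. A call has 1 to 5 rows; each row is the pose to reach, as a shift and turn from the pose commanded when the call began, along the tool's axes at that moment; what a row does not reach only later rows make up. A row lasts 1/12 s, in which the tool goes at most 41.7 mm and 7.16 degrees, less where a joint would pass 70% of its speed; a pose out of reach is approached as far as the arm can. A call with a gripper value outside its range is refused whole. "hand" is the closure, from 0 (fully open) to 1 (shut), set as the call begins (left out, the last holds). The fingers move at their own pace and stop on an object; "squeeze" is the grip in N (left out, the last holds). Time passes only in rows, so rows that repeat a pose let the fingers close. It gives the time, the measured TCP pose, the force, the opening and the grip force at its end, in the units of the state.
- manip.read_state(): the state, without advancing time (a new reading comes with each control period).
- manip.camera(name): name is "scene" or "side" or "wrist"; returns a dict with "image" (384x512x3 uint8, red, green, blue), "camera_matrix" (3x3 intrinsics, pixels), "distortion" ([k1, k2, p1, p2, k3] as OpenCV has them; the pictures are not rectified), "R" (3x3) and "t" (3): a world point X has camera coordinates R X + t. Camera axes: x right, y down, z forward; pixel columns grow to the right and rows downward; lengths in m; the calibration is good to about 2 mm. A picture is of the moment at which its call begins. There is no depth.
- manip.hand_in(): hands the job in; it is judged then, once.
Trained networks look in a picture, given as the dict that the camera call returned (one of the last four; its "shot" number tells which), for a name from the list of things; names that differ only in an ending like _2 or _b are one class to them, and where a whole thing is asked for, a point or a joint stands for the part that bears it (a point fixed in the world has none). Each returns a list of dicts, best first, with "p" (0 to 1); they miss things now and then, are a little off and sometimes report something else, mostly with a low value. They report only what shows in the picture. A call takes as long as a camera call. They do not tell look-alikes from the thing itself.
- manip.spot_in(picture, query): "position" ([x, y, z] in m, in the coordinates of the camera as it stood for that picture, good to about 4 mm: the middle of the surface that is visible of it).
- manip.spot_point(picture, query): "position" ([x, y, z] in m, in the coordinates of the camera as it stood for that picture, good to about 4 mm: a listed point, or the origin of a listed thing).
The state is a dict: "clock": time; "joint_positions": joint angles; "dq": joint speeds; "effort": joint torques, N m; "position": TCP position; "orientation": TCP orientation; "contact_force": force on the tool from outside, world axes, zero at the start; "ft_torque": the same for the moment, N m; "gripper_width": finger opening in m; "finger_force": force on a finger pad.
Only numpy, scipy, OpenCV 4.12 (cv2) and the standard library are available. Lean on these libraries where they do the work, as an engineer would, in place of code of your own. Each camera call takes 0.05 s, during which the arm holds its last target. There are 200 camera calls.

### The job

Get the drilling jig ready for its next piece, using closed fingers only: everything is pushed, nothing is gripped or picked up. Push the wooden blank along its channel until it is fully home against the steel end stop, then flip the aluminium leaf over its spine so that it lies flat on the blank, and last swing the latch bar round over the leaf's edge until it stops. Leave the tools and the tin beside the jig alone.

Things in the scene. Friction and masses are not known exactly. Their poses are not given: they have to be found in the camera images.
- jig: The leaf jig, fixed to the bench: plywood base with everything on it. Origin: underside of the base (on the bench) straight below the middle of the hinge. x along the hinge (spine), roughly away from the robot; +y: the side where the leaf lies open; -y: the side of the blank; z up. The base covers x -120 to +85, y -125 to +62 mm, its top at z 30. Two rest posts at y +52 carry the open leaf
- end_stop (a point): Steel end stop that closes the far end of the channel: this point is the middle of its face, at jig x +62, y -45.5, z 38 mm. The channel's floor is the base's top (z 30); two wooden fences (x -40 to +62 mm, tops at z 45.5 like the stop's) guide the blank at jig y -22 and -69; the near end is open. Axes as the jig's
- blank: The workpiece: a plain pale wooden block 120 (x) x 45 (y) x 18 mm, about 0.12 kg, loose in the channel, its length along the jig's x, its near end standing out of the fences. Origin: centre of its underside, 30 mm above the bench. It starts 25 to 50 mm short of the stop; home, it touches the stop: origin at jig x +2, y about -45.5 mm
- hinge (a point): Middle of the hinge axis: jig x 0, y 0, z 51.5 mm. The axis runs along the jig's x at the leaf's mid-thickness; barrel 12 mm thick, 115 mm long. The hinge is stiff (friction 0.25 N m, leaf 0.28 kg): the leaf stays at any angle it is left at, so it must be pushed over and down all the way
- leaf (a joint): Angle of the leaf (6 mm aluminium plate with two drill bushes) about the hinge: 0 = open, level on the rest posts at the jig's +y side (start); 1.57 upright; 3.14 = flipped, level on the blank, its top at z 54.5 mm (bushes 5 mm higher). Plate: jig x -76 to +62 mm, out to 85 mm from the axis; a tab (jig x -60 to +10) goes on to 120 mm
- leaf_tab (a point): Middle of the tab's free edge at mid-thickness: 120 mm from the hinge axis, jig x -25. x along the hinge, y away from the hinge in the leaf's plane, z the leaf's normal (up while open, down when flipped). Open, the 70 mm wide tab overhangs the base by 58 mm, its underside 48.5 mm above the bench with nothing below it, so that fingertips can reach under
- leaf_lip (a point): Middle of the steel lip on the leaf, on the face that comes to lie down: 11 mm long (along the hinge, jig x -73.5 to -62.5), 34 mm wide, 11 mm deep, 45.5 mm from the axis. With the leaf flipped it drops behind the near end of the blank, 4.5 mm clear of a blank that is home; on a blank short of home it lands and holds the leaf up
- latch (a joint): Angle of the steel latch bar about its upright pivot: 0 = along the jig's +x, clear of the leaf (it starts within 0.3 of that); it grows counter-clockwise seen from above to 1.57 = pointing to the jig's +y, across the leaf's edge, at its stop. Stays where it is left (friction 0.05 N m). Bar: 46 mm long from the pivot, 15 mm wide, from z 56 to 63 mm, just above the flipped leaf
- latch_pivot (a point): Pivot of the latch, at the underside of its bar: jig x +36, y -105, z 56 mm. The leaf's edge lies 20 mm from it when flipped
- latch_knob (a point): The latch's upright steel knob, 11 mm thick (15 mm at its head), 36 mm from the pivot along the bar, standing from z 63 to 96 mm above the bench; this point is on its axis at z 81 mm
- chisel_1: Bench chisel with a pale handle, 265 mm, lying on the bench to the right of the jig; origin at the centre of its underside. Leave alone
- chisel_2: Bench chisel with a dark handle, 280 mm, lying on the bench to the right of the jig; origin at the centre of its underside. Leave alone
- brass_tin: Open brass tin, 58 mm across, 39 mm high, standing on the bench to the left of the jig; origin at the centre of its underside. Leave alone
- turnscrew: Turnscrew (screwdriver) with a dark handle, 230 mm, lying on the bench to the left of the jig; origin at the centre of its underside. Leave alone
Mind the look-alikes: they are no part of the job. Several things have the shape of the blank; the one meant has the colours described above.

How it is judged:
On the way, in this order (a step that is already met when the one before it is completed fails the run):
1. the blank is home against the end stop (x of blank in the frame of jig between -0.001 and 0.0045 m and y of blank in the frame of jig between -0.049 and -0.042 m and z of blank in the frame of jig below 0.033 m), for 0.2 s.
2. the leaf has been flipped and lies flat on the blank (all of step 1 and value of joint leaf above 3.07 rad), for 0.2 s.
3. the latch bar is swung over the leaf's edge (all of step 2 and value of joint latch above 1.35 rad), for 0.2 s.
At the end, for the whole second after the job is handed in: The blank lies in the channel within 3 mm of the end stop, the leaf is within 4 degrees of flat on it (joint above 3.07 rad), the latch bar is within 12 degrees of its stop (joint above 1.35 rad), and all are at rest (all of step 3 and linear speed of blank below 0.01 m/s and velocity of joint leaf between -0.05 and 0.05 rad/s and velocity of joint latch between -0.05 and 0.05 rad/s); the robot touches nothing.
It fails at once if the blank is lifted or tipped out of its channel (z of blank in the frame of jig above 0.04 m or angle between blank's own z axis and vertical above 0.2 rad).
It fails at once if the blank, the leaf or the latch knob is gripped (it comes between the fingers) ((x of the grasp point in the frame of blank between -0.058 and 0.058 m and y of the grasp point in the frame of blank between -0.021 and 0.021 m and z of the grasp point in the frame of blank between 0.001 and 0.017 m) or (x of the grasp point in the frame of leaf_tab between -0.033 and 0.033 m and y of the grasp point in the frame of leaf_tab between -0.035 and -0.001 m and z of the grasp point in the frame of leaf_tab between -0.004 and 0.004 m) or distance between the grasp point and latch_knob below 0.008 m).
It fails at once if a tool or the tin beside the jig is disturbed (moved more than 15 mm) (distance of any of chisel_1, chisel_2, brass_tin, turnscrew from where it was at the start of the episode above 0.015 m).
It also fails if it takes over 64 s, if anything falls off the work surface, if the arm or the gripper's body presses on something with over 40 N, if the wrist force passes 120 N, or if a joint passes its speed limit or range.

## Working session

There is one attempt and no reset: what is moved stays moved. The work goes in short steps, Python scripts to look and compute and a tool call to move; the robot and the scene stay as the last step left them, time stands still between calls to the robot, and variables do not carry over. Pictures are saved under pics/ and viewed, at most 10 in all, crops included, and the job is handed in when it is done.

Besides the shell and the picture viewer there is one more tool, called after "Request:" as name([rows], argument=value, ...), one row to a line, values as JSON. move_arm: Moves the arm, as the interface text tells. Its arguments: {"type":"object","properties":{"increments":{"type":"array"},"hand":{"type":"number"},"squeeze":{"type":"number"}},"required":["increments"]}

```bash
ls; mkdir -p pics; cat > h.py <<'E'
import numpy as np, cv2
from station import manip
def world(pic,p): return np.array(pic["R"]).T@(np.array(p)-np.array(pic["t"]))
def pix(pic,X):
    r,_=cv2.Rodrigues(np.array(pic["R"]));q,_=cv2.projectPoints(np.array(X,float).reshape(-1,3),r,np.array(pic["t"],float),np.array(pic["camera_matrix"]),np.array(pic["distortion"],float));return q.reshape(-1,2)
def save(pic,n,crop=None,s=1):
    im=pic["image"][:,:,::-1]
    if crop: a,b,c,d=crop; im=im[b:d,a:c]
    cv2.imwrite("pics/"+n,cv2.resize(im,None,fx=s,fy=s,interpolation=cv2.INTER_CUBIC))
E
python3 - <<'E'
from h import *
np.set_printoptions(precision=4,suppress=True)
s=manip.read_state();print(s["clock"],s["position"],s["orientation"])
ims=[]
for c in ["scene","side"]:
    p=manip.camera(c);ims.append(p["image"]);print(c,"campos",world(p,[0,0,0]))
    for q in ["jig","end_stop","blank","hinge","leaf_tab","leaf_lip","latch_pivot","latch_knob","chisel_1","brass_tin","turnscrew"]:
        for d in manip.spot_point(p,q)[:4]:
            w=world(p,d["position"]);print(q,round(d["p"],2),w,pix(p,w)[0].round())
im=np.vstack([ims[0],ims[1]])[:,:,::-1]
cv2.imwrite("pics/a.png",ims[0][:,:,::-1]);cv2.imwrite("pics/b.png",ims[1][:,:,::-1])
E
```

```text
pics
0.0 [ 0.2135 -0.5065  0.2371] [[ 0.9215  0.3883 -0.0004]
 [ 0.3883 -0.9215  0.0011]
 [ 0.0001 -0.0012 -1.    ]]
scene campos [-0.0999  0.4245  1.0054]
jig 0.68 [ 0.5634 -0.1165  0.0009] [269. 203.]
end_stop 0.87 [ 0.6367 -0.1523  0.0407] [265. 180.]
end_stop 0.59 [0.7207 0.3922 0.    ] [119. 243.]
blank 0.84 [ 0.5325 -0.167   0.0357] [286. 196.]
blank 0.56 [ 0.6182  0.0909 -0.0006] [213. 221.]
hinge 0.74 [ 0.5697 -0.1121  0.0534] [268. 193.]
hinge 0.67 [0.5018 0.4153 0.0038] [140. 296.]
leaf_tab 0.84 [ 0.5151 -0.0034  0.0532] [252. 217.]
leaf_lip 0.8 [ 0.4871 -0.0893  0.0555] [277. 210.]
latch_pivot 0.85 [ 0.618  -0.21    0.0597] [281. 173.]
latch_knob 0.53 [ 0.6546 -0.2071  0.0799] [274. 163.]
latch_knob 0.3 [ 0.6184 -0.2122  0.0608] [281. 172.]
brass_tin 0.74 [0.7184 0.3902 0.0006] [120. 243.]
brass_tin 0.31 [ 0.5176 -0.0043  0.0511] [251. 217.]
turnscrew 0.96 [0.5033 0.4133 0.0012] [141. 295.]
side campos [ 0.1631 -0.9033  0.7517]
jig 0.6 [ 0.5594 -0.1167 -0.0005] [268. 223.]
end_stop 0.88 [ 0.6312 -0.1469  0.0402] [293. 212.]
end_stop 0.63 [ 0.4549 -0.4801 -0.0022] [297. 325.]
blank 0.77 [ 0.5257 -0.1716  0.0309] [266. 229.]
blank 0.6 [0.3714 0.069  0.0042] [194. 205.]
blank 0.5 [0.6198 0.0891 0.0036] [258. 184.]
hinge 0.59 [ 0.5603 -0.1141  0.0494] [268. 210.]
leaf_tab 0.58 [0.5227 0.0002 0.0479] [243. 194.]
leaf_tab 0.44 [ 0.5639 -0.1155  0.0531] [270. 209.]
leaf_lip 0.77 [ 0.4898 -0.081   0.0618] [243. 207.]
latch_pivot 0.94 [ 0.6161 -0.2102  0.0564] [300. 221.]
latch_knob 0.45 [ 0.6532 -0.206   0.0819] [310. 210.]
chisel_1 0.81 [ 0.4534 -0.4803  0.0008] [296. 325.]
chisel_1 0.74 [ 0.54   -0.4446  0.0008] [319. 301.]
brass_tin 0.55 [ 0.7193  0.3914 -0.0011] [249. 144.]
turnscrew 0.64 [0.5171 0.001  0.0505] [241. 194.]
```

```bash
python3 - <<'E'
from h import *
np.set_printoptions(precision=4,suppress=True)
L=np.array([[62,-45.5],[0,0],[0,0],[-25,120],[-68,45.5],[36,-105]])/1e3
W=np.array([[.634,-.1496],[.561,-.1166],[.565,-.113],[.5189,-.0016],[.4885,-.085],[.617,-.2101]])
W[4]=[.4885,-.085]
use=[0,1,2,3,5]
l=L[use];w=W[use];lc=l.mean(0);wc=w.mean(0)
H=(l-lc).T@(w-wc);th=np.arctan2(H[0,1]-H[1,0],H[0,0]+H[1,1])
R=np.array([[np.cos(th),-np.sin(th)],[np.sin(th),np.cos(th)]]);t=wc-R@lc
print(th,t,(L@R.T+t-W)*1e3, "blank local",(np.array([.529,-.169])-t)@R*1e3,"knob",(np.array([.654,-.2065])-t)@R*1e3)
E
```

```text
0.1745819801688173 [ 0.5637 -0.1147] [[-1.2969  0.8521]
 [ 2.7424  1.8913]
 [-1.2576 -1.7087]
 [-0.6212  0.7248]
 [ 0.3728  3.2883]
 [ 0.4333 -1.7595]] blank local [-43.6445 -47.4314] knob [  72.9418 -106.0734]
```

View pics/a.png

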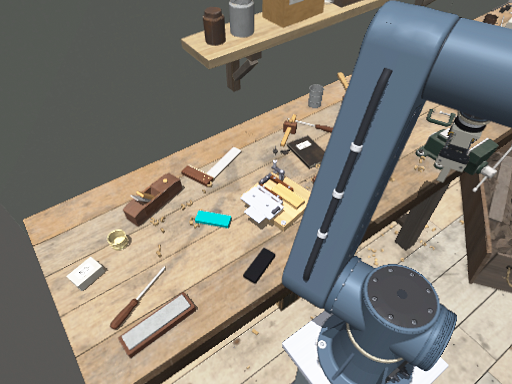

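View pics/b.png

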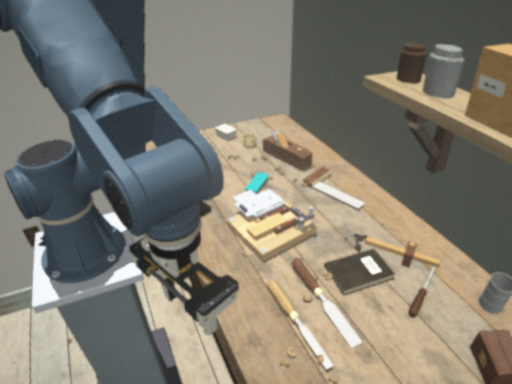

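Blank candidates:
- Pale block in the channel: scene (286,196), side (266,229).
- Turquoise block: scene (213,221), side (258,184).
- Black block: scene (260,265), side (194,205).
- White block: scene (85,272).

The pale one in the jig's channel fits the description. I'll check it in one close crop.

```bash
cat >> h.py <<'E'
TH=.1746;O=np.array([.5637,-.1147]);RJ=np.array([[np.cos(TH),-np.sin(TH)],[np.sin(TH),np.cos(TH)]])
def j2w(x,y,z): return np.r_[O+RJ@[x,y],z]
def w2j(p): return np.r_[RJ.T@(np.array(p[:2])-O),p[2]]
def go(x,y,z,yaw=None):
    "increment (cm, rad) to jig-frame TCP target in mm"
    s=manip.read_state();R=np.array(s["orientation"]);d=R.T@(j2w(x/1e3,y/1e3,z/1e3)-s["position"])*100
    cur=np.arctan2(R[1,0],R[0,0]);t=0 if yaw is None else cur-(TH+yaw)
    print("clock",s["clock"],"at",(w2j(s["position"])*1e3).round(1),"inc",d.round(2),round(t,3))
E
python3 - <<'E'
from h import *
p=manip.camera("side");save(p,"c.png",(200,160,340,280),5)
print(pix(p,[j2w(-.104,-.0455,.048),j2w(-.104,-.069,.048),j2w(.062,-.0455,.0455),j2w(-.12,-.125,.03),j2w(.085,-.125,.03),j2w(-.12,.062,.03),j2w(-.06,.12,.0545),j2w(.01,.12,.0545)]).round(1))
go(-135,-45.5,150,np.pi/2)
E
```

```text
[[249.8 231.4]
 [254.4 235.9]
 [294.1 211.1]
 [261.3 254.2]
 [316.6 225.6]
 [226.3 218.8]
 [232.5 196.8]
 [250.3 189.5]]
clock 1.25 at [-412.9 -325.3  237.6] inc [ 33.31 -21.1    8.76] -1.347
```

View pics/c.png

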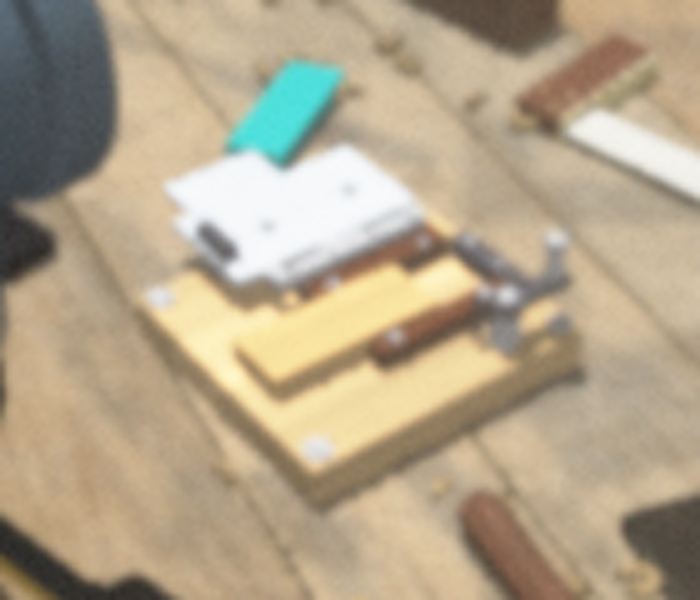

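The crop shows the pale blank in the channel. Its near end is at crop (245,350), which matches the predicted side pixel (250,231), and the leaf tab and base corners match within about 2 px. I'll approach now.

Request:
move_arm([
  [33.3,-21.1,6,-1.347],
  [33.3,-21.1,6,-1.347],
  [33.3,-21.1,6,-1.347],
  [33.3,-21.1,6,-1.347],
  [33.3,-21.1,6,-1.347],
], hand=1, squeeze=10)

```text
clock: 1.67
position: [0.3318, -0.336, 0.2062]
orientation: [[0.515, 0.857, 0.0], [0.857, -0.515, -0.0], [-0.0, 0.0, -1.0]]
contact_force: [0.9, -0.3, -0.1]
gripper_width: 0.0646
finger_force: 0.0
```

```bash
python3 -c "
from h import *
go(-140,-45.5,150,np.pi/2)"
```

```text
clock 1.6667 at [-266.9 -177.7  206.2] inc [18.3   0.89  5.62] -0.716
```

Request:
move_arm([
  [18.3,0.9,4,-0.716],
  [18.3,0.9,4,-0.716],
  [18.3,0.9,4,-0.716],
  [18.3,0.9,4,-0.716],
  [18.3,0.9,4,-0.716],
])

```text
clock: 2.08
position: [0.4353, -0.1828, 0.1656]
orientation: [[-0.086, 0.996, -0.0], [0.996, 0.086, 0.001], [0.001, -0.0, -1.0]]
contact_force: [-0.3, -0.6, 0.7]
gripper_width: 0.0311
finger_force: 0.0
```

Request:
move_arm([
  [0,0,0,-0.1],
  [0,0,0,-0.1],
  [0,0,0,-0.1],
  [0,0,0,-0.1],
  [0,0,0,-0.1],
])

```text
clock: 2.5
position: [0.4338, -0.1867, 0.1665]
orientation: [[-0.174, 0.985, 0.0], [0.985, 0.174, -0.0], [-0.0, 0.0, -1.0]]
contact_force: [-0.3, -0.6, -1.4]
gripper_width: 0.001
finger_force: 0.0
```

```bash
python3 -c "
from h import *
go(-140,-45.5,54,np.pi/2)
p=manip.camera('wrist')
for q in ['blank','hinge','end_stop','leaf_tab','leaf_lip','latch_pivot']:
    for d in manip.spot_point(p,q)[:2]: print(q,round(d['p'],2),(w2j(world(p,d['position']))*1e3).round(1))
save(p,'d.png')"
```

```text
clock 2.5 at [-140.5  -48.3  166.5] inc [ 0.29  0.04 11.25] -0.0
blank 0.78 [-41.6 -44.7  33.3]
blank 0.17 [-69.6  42.1  61.1]
hinge 0.55 [ 6.6 -0.8 50.5]
end_stop 0.69 [ 65.7 -49.3  39.7]
leaf_lip 0.77 [-72.1  42.9  60.9]
latch_pivot 0.85 [  37.5 -104.3   56.3]
```

View pics/d.png

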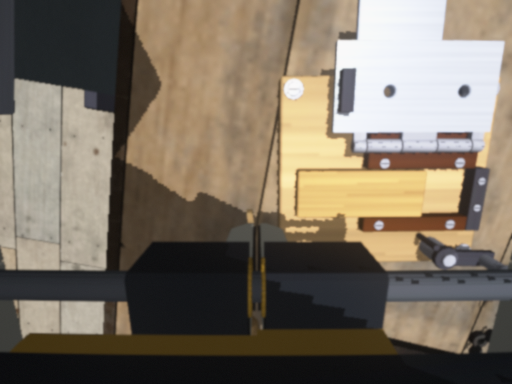

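The wrist view shows the pale blank with its near end at (298,192). The stop is at (478,190), the open leaf lies above it, and the latch is at (448,258). The jig frame holds to within about 4 mm, so I'll go down and push.

Request:
move_arm([
  [0.3,0,4,0],
  [0.3,0,8,0],
  [0.3,0,11.2,0],
  [0.3,0,11.2,0],
])

```text
clock: 3.18
position: [0.4307, -0.1817, 0.0497]
orientation: [[-0.177, 0.984, -0.007], [0.984, 0.177, 0.004], [0.005, -0.007, -1.0]]
contact_force: [-1.5, 1.0, -0.2]
gripper_width: 0.0002
finger_force: 0.0
```

Request:
move_arm([
  [0,0.6,0,0],
  [0,1.2,0,0],
  [0,1.8,0,0],
  [0,2.4,0,0],
  [0,3.0,0,0],
])

```text
clock: 3.6
position: [0.4643, -0.1779, 0.0556]
orientation: [[-0.177, 0.984, 0.002], [0.984, 0.177, -0.001], [-0.001, 0.002, -1.0]]
contact_force: [-1.3, 0.9, 0.9]
gripper_width: 0.0004
finger_force: 0.7
```

Request:
move_arm([
  [0,0.4,0,0],
  [0,0.8,0,0],
  [0,1.2,0,0],
  [0,1.6,0,0],
  [0,1.6,0,0],
])

```text
clock: 4.02
position: [0.4794, -0.1749, 0.0543]
orientation: [[-0.177, 0.984, 0.001], [0.984, 0.177, -0.0], [-0.0, 0.0, -1.0]]
contact_force: [0.1, -0.7, 0.4]
gripper_width: 0.0006
finger_force: 0.0
```

```bash
python3 -c "
from h import *
go(-75,-45.5,54,np.pi/2);print(manip.read_state()['contact_force'])
p=manip.camera('wrist')
for q in ['blank']:
    for d in manip.spot_point(p,q)[:2]: print(q,round(d['p'],2),(w2j(world(p,d['position']))*1e3).round(1))"
```

```text
clock 4.0167 at [-93.4 -44.6  54.3] inc [-0.09  1.84  0.03] 0.004
[ 0.05778754 -0.7256448   0.40584884]
blank 0.72 [-19.3 -43.8  31.6]
```

Request:
move_arm([
  [0,0.4,0,0],
  [0,0.8,0,0],
  [0,1.2,0,0],
  [0,1.6,0,0],
  [0,1.6,0,0],
])

```text
clock: 4.53
position: [0.4954, -0.1721, 0.0544]
orientation: [[-0.177, 0.984, 0.001], [0.984, 0.177, -0.0], [-0.0, 0.001, -1.0]]
contact_force: [0.4, 0.5, -0.2]
gripper_width: 0.001
finger_force: 0.0
```

Request:
move_arm([
  [0,0.15,0,0],
  [0,0.3,0,0],
  [0,0.3,0,0],
])

```text
clock: 4.78
position: [0.4976, -0.1716, 0.0543]
orientation: [[-0.177, 0.984, 0.0], [0.984, 0.177, -0.0], [-0.0, 0.0, -1.0]]
contact_force: [0.2, 0.2, -0.4]
gripper_width: 0.0006
finger_force: 0.0
```

Request:
move_arm([
  [0,0.15,0,0],
  [0,0.3,0,0],
  [0,0.3,0,0],
])

```text
clock: 5.03
position: [0.5006, -0.1711, 0.0543]
orientation: [[-0.177, 0.984, 0.0], [0.984, 0.177, -0.0], [-0.0, 0.0, -1.0]]
contact_force: [-0.2, -0.2, 0.4]
gripper_width: 0.0002
finger_force: 0.0
```

Request:
move_arm([
  [0,0.15,0,0],
  [0,0.3,0,0],
  [0,0.3,0,0],
])

```text
clock: 5.28
position: [0.5019, -0.1707, 0.0542]
orientation: [[-0.178, 0.984, -0.004], [0.984, 0.178, 0.0], [0.001, -0.004, -1.0]]
contact_force: [-10.5, -4.0, 6.9]
gripper_width: 0.0005
finger_force: 5.8
```

Request:
move_arm([
  [0,0.1,0,0],
  [0,0.2,0,0],
  [0,0.2,0,0],
])

```text
clock: 5.53
position: [0.5021, -0.1706, 0.0542]
orientation: [[-0.178, 0.984, -0.008], [0.984, 0.178, 0.001], [0.002, -0.007, -1.0]]
contact_force: [-21.4, -8.9, 15.1]
gripper_width: 0.0005
finger_force: 12.0
```

```bash
python3 -c "
from h import *
go(-75,-45.5,54,np.pi/2);print(manip.read_state()['contact_force'])
p=manip.camera('wrist')
for q in ['blank','end_stop']:
    for d in manip.spot_point(p,q)[:2]: print(q,round(d['p'],2),(w2j(world(p,d['position']))*1e3).round(1))"
```

```text
clock 5.5333 at [-70.4 -44.3  54.2] inc [-0.11 -0.46  0.02] 0.004
[-21.44571869  -8.8961249   15.10673875]
blank 0.97 [  4.5 -43.9  32. ]
end_stop 0.87 [ 70.5 -53.2  39.6]
```

Contact at 21 N, so the blank is home. Next I'll retreat and go round to the leaf tab.

Request:
move_arm([
  [0,-1,0,0],
  [0,-2.2,0,0],
  [0,-2.2,-4,0],
  [0,-2.2,-8,0],
  [0,-2.2,-10,0],
])

```text
clock: 6.1
position: [0.4846, -0.1746, 0.158]
orientation: [[-0.177, 0.984, 0.004], [0.984, 0.177, -0.002], [-0.002, 0.004, -1.0]]
contact_force: [0.1, -0.5, 0.0]
gripper_width: 0.0007
finger_force: 0.0
```

Request:
move_arm([
  [4,1.4,0,0],
  [8,2.8,0,0],
  [12,4.2,0,0],
  [16,5.5,0,0],
  [20,6.5,0,0],
])

```text
clock: 6.52
position: [0.5124, 0.0341, 0.1545]
orientation: [[-0.177, 0.984, 0.001], [0.984, 0.177, 0.0], [-0.0, 0.001, -1.0]]
contact_force: [-0.1, -0.3, -0.4]
gripper_width: 0.0005
finger_force: 0.0
```

```bash
python3 -c "
from h import *
go(-25,150,59,np.pi/2)
p=manip.camera('wrist')
for q in ['blank','leaf_tab','hinge']:
    for d in manip.spot_point(p,q)[:2]: print(q,round(d['p'],2),(w2j(world(p,d['position']))*1e3).round(1))
save(p,'e.png')"
```

```text
clock 6.5167 at [-24.7 155.5 154.5] inc [-0.55 -0.04  9.55] 0.003
blank 0.74 [ 89.1 191.9  -2.5]
blank 0.66 [-154.5  215.4   -1.4]
```

View pics/e.png

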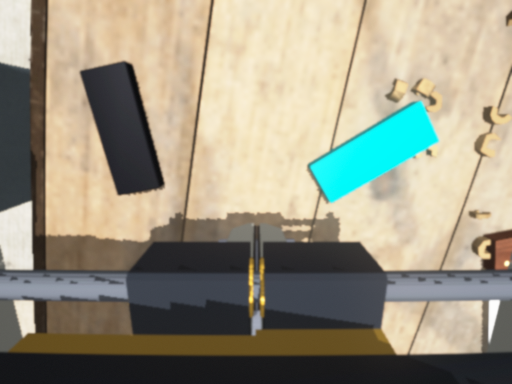

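The wrist view shows bare bench beyond the tab. The black block at (122,128) and the turquoise block at (375,150) are both clear of it. I'll go down beside the tab edge and move in to contact.

Request:
move_arm([
  [0,0,4,0],
  [0,0,8,0],
  [0,0,9.5,0],
  [-0.8,0,9.5,0],
  [-1.6,0,9.5,0],
])

```text
clock: 7.13
position: [0.5149, 0.0148, 0.0593]
orientation: [[-0.176, 0.984, -0.001], [0.984, 0.176, -0.0], [0.0, -0.001, -1.0]]
contact_force: [0.6, -0.0, 0.4]
gripper_width: 0.0004
finger_force: 0.0
```

Request:
move_arm([
  [-0.2,0,0,0],
  [-0.4,0,0,0],
  [-0.6,0,0,0],
  [-0.8,0,0,0],
  [-0.8,0,0,0],
])

```text
clock: 7.55
position: [0.5167, 0.0082, 0.0599]
orientation: [[-0.177, 0.984, 0.001], [0.984, 0.177, -0.0], [-0.0, 0.001, -1.0]]
contact_force: [0.1, 1.0, -0.6]
gripper_width: 0.0005
finger_force: 0.0
```

Request:
move_arm([
  [-0.2,0,0,0],
  [-0.4,0,0,0],
  [-0.4,0,0,0],
])

```text
clock: 7.8
position: [0.5167, 0.0066, 0.0596]
orientation: [[-0.176, 0.984, -0.001], [0.984, 0.176, 0.003], [0.003, -0.0, -1.0]]
contact_force: [-1.3, 17.6, 4.3]
gripper_width: 0.0007
finger_force: 8.8
```

```bash
python3 -c "
from h import *
go(-25,127,59,np.pi/2);print(manip.read_state()['contact_force'])"
```

```text
clock 7.8 at [-25.2 127.6  59.6] inc [-0.06  0.02  0.06] 0.003
[-1.28714897 17.58584534  4.26417573]
```

Request:
move_arm([
  [-0.2,0,0,0],
  [-0.2,0,-0.3,0],
  [-0.2,0,-0.6,0],
  [-0.2,0,-0.9,0],
  [-0.2,0,-0.9,0],
])

```text
clock: 8.22
position: [0.5167, 0.006, 0.0684]
orientation: [[-0.177, 0.984, -0.001], [0.984, 0.177, 0.005], [0.005, -0.001, -1.0]]
contact_force: [-1.8, 28.0, 2.3]
gripper_width: 0.0004
finger_force: 14.4
```

```bash
python3 -c "
from h import *
go(-25,127,59,np.pi/2);print(manip.read_state()['contact_force'])
p=manip.camera('side');save(p,'f.png',(200,130,340,250),5)
for d in manip.spot_point(p,'leaf_tab')[:2]: print(round(d['p'],2),(w2j(world(p,d['position']))*1e3).round(1))"
```

```text
clock 8.2167 at [-25.3 127.   68.4] inc [-0.01  0.03  0.94] 0.003
[-1.78187774 28.02999383  2.27596028]
0.9 [-21.6 117.8  61.9]
```

View pics/f.png

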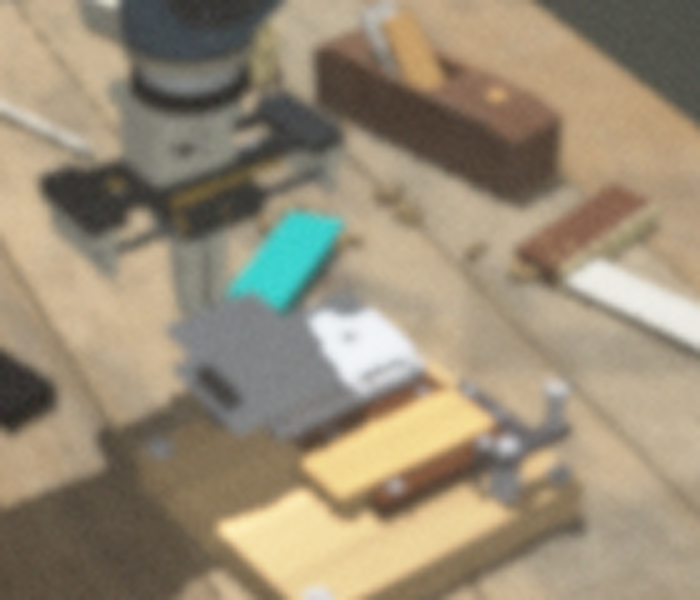

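The side view shows the tab edge lifted; the shaded leaf edge is at crop (200,330). The network puts it at z 62, so the friction lift works. I'll follow the arc.

Request:
move_arm([
  [0,0,-0.5,0],
  [-0.1,0,-1.0,0],
  [-0.2,0,-1.6,0],
  [-0.35,0,-2.2,0],
  [-0.5,0,-2.6,0],
])

```text
clock: 8.73
position: [0.5175, 0.0014, 0.0947]
orientation: [[-0.176, 0.984, -0.002], [0.984, 0.176, 0.006], [0.006, -0.001, -1.0]]
contact_force: [-2.9, 33.0, 7.3]
gripper_width: 0.0006
finger_force: 16.5
```

```bash
python3 -c "
from h import *
go(-25,127,59,np.pi/2);print(manip.read_state()['contact_force'])
p=manip.camera('side')
for d in manip.spot_point(p,'leaf_tab')[:2]: print(round(d['p'],2),(w2j(world(p,d['position']))*1e3).round(1))"
```

```text
clock 8.7333 at [-25.3 122.3  94.7] inc [0.44 0.03 3.57] 0.003
[-2.86858761 33.03174237  7.25034038]
0.92 [-22.3 114.9  84. ]
```

Request:
move_arm([
  [-0.2,0,-0.8,0],
  [-0.6,0,-1.8,0],
  [-1.05,0,-2.8,0],
  [-1.6,0,-3.7,0],
  [-2.2,0,-4.5,0],
])

```text
clock: 9.25
position: [0.5221, -0.0222, 0.1402]
orientation: [[-0.178, 0.984, -0.0], [0.984, 0.178, 0.003], [0.003, 0.0, -1.0]]
contact_force: [-1.0, 11.0, 4.8]
gripper_width: 0.0007
finger_force: 5.5
```

```bash
python3 -c "
from h import *
go(-25,127,59,np.pi/2);print(manip.read_state()['contact_force'])
p=manip.camera('side')
for d in manip.spot_point(p,'leaf_tab')[:2]: print(round(d['p'],2),(w2j(world(p,d['position']))*1e3).round(1))"
```

```text
clock 9.25 at [-24.9  98.3 140.2] inc [2.84 0.   8.13] 0.004
[-0.97087965 10.97507257  4.83998904]
0.58 [-27.9  90.  132.5]
```

Request:
move_arm([
  [-1.2,0,-0.7,0],
  [-2.4,0,-1.3,0],
  [-3.6,0,-1.8,0],
  [-4.8,0,-2.2,0],
  [-6,0,-2.5,0],
])

```text
clock: 9.77
position: [0.533, -0.0832, 0.1649]
orientation: [[-0.178, 0.984, 0.001], [0.984, 0.178, 0.0], [0.0, 0.001, -1.0]]
contact_force: [-0.5, 3.2, 3.4]
gripper_width: 0.0003
finger_force: 1.6
```

Request:
move_arm([
  [-0.8,0,0,0],
  [-1.6,0,0,0],
  [-2.4,0,0,0],
  [-3.2,0,0,0],
  [-3.2,0,0,0],
])

```text
clock: 10.18
position: [0.5385, -0.1157, 0.1639]
orientation: [[-0.176, 0.984, -0.0], [0.984, 0.176, -0.0], [-0.0, -0.0, -1.0]]
contact_force: [0.8, 0.4, -1.0]
gripper_width: 0.0003
finger_force: 0.0
```

```bash
python3 -c "
from h import *
go(-25,127,59,np.pi/2);print(manip.read_state()['contact_force'])
p=manip.camera('side');save(p,'g.png',(180,90,340,230),5)
for d in manip.spot_point(p,'leaf_tab')[:2]: print(round(d['p'],2),(w2j(world(p,d['position']))*1e3).round(1))"
```

```text
clock 10.1833 at [-25.    3.4 163.9] inc [12.37  0.04 10.49] 0.003
[ 0.77632669  0.44556308 -1.0491561 ]
0.57 [-22.5 -10.1 168.3]
```

View pics/g.png

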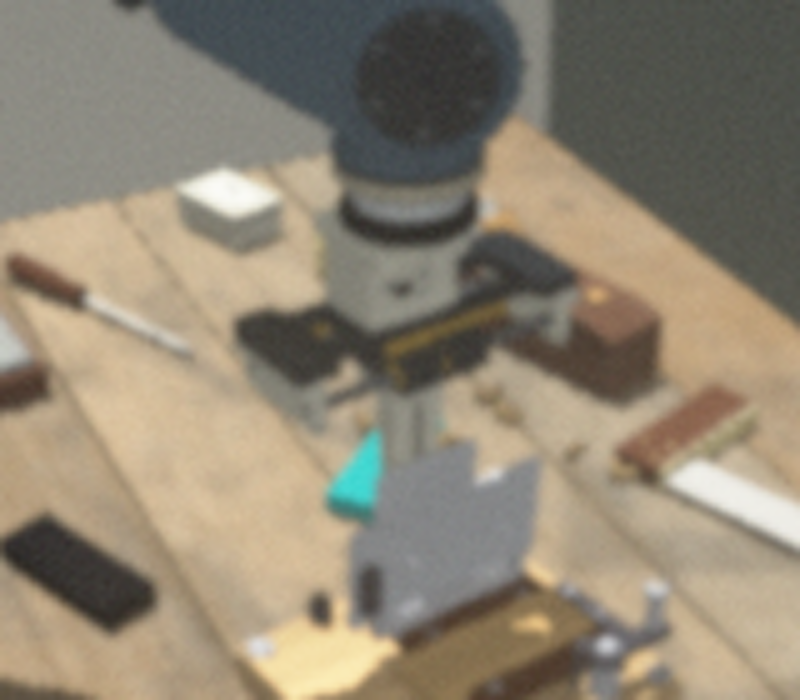

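The leaf stands just past upright with the fingertips behind the tab at crop (405,440). I'll push it over and down along the arc.

Request:
move_arm([
  [-1.25,0,0.1,0],
  [-2.5,0,0.4,0],
  [-3.7,0,0.9,0],
  [-4.7,0,1.5,0],
  [-5.7,0,2.1,0],
])

```text
clock: 10.7
position: [0.5487, -0.172, 0.1426]
orientation: [[-0.177, 0.984, 0.0], [0.984, 0.177, -0.0], [-0.0, 0.0, -1.0]]
contact_force: [0.1, 2.7, 0.3]
gripper_width: 0.0005
finger_force: 1.0
```

```bash
python3 -c "
from h import *
go(-25,-76.4,112.9,np.pi/2);print(manip.read_state()['contact_force'])
p=manip.camera('side')
for d in manip.spot_point(p,'leaf_tab')[:2]: print(round(d['p'],2),(w2j(world(p,d['position']))*1e3).round(1))"
```

```text
clock 10.7 at [-24.7 -53.8 142.6] inc [-2.26 -0.04  2.97] 0.003
[0.06587246 2.67516161 0.31941041]
0.6 [-24.8 -79.3 137.9]
```

Request:
move_arm([
  [-0.9,0,0.9,0],
  [-1.7,0,2.0,0],
  [-2.3,0,3.0,0],
  [-2.8,0,4.1,0],
  [-3.1,0,5.2,0],
])

```text
clock: 11.22
position: [0.5542, -0.2018, 0.09]
orientation: [[-0.177, 0.984, 0.0], [0.984, 0.177, -0.0], [-0.0, 0.0, -1.0]]
contact_force: [2.2, -0.5, 2.1]
gripper_width: 0.0003
finger_force: 0.8
```

Request:
move_arm([
  [-0.1,0,0.6,0],
  [-0.2,0,1.1,0],
  [-0.2,0,1.5,0],
  [-0.2,0,1.7,0],
  [-0.2,0,1.7,0],
])

```text
clock: 11.63
position: [0.5543, -0.2028, 0.0741]
orientation: [[-0.177, 0.984, -0.0], [0.984, 0.177, 0.0], [0.0, -0.0, -1.0]]
contact_force: [1.0, 0.8, -0.5]
gripper_width: 0.0004
finger_force: 0.0
```

```bash
python3 -c "
from h import *
go(-25,-88,73.5,np.pi/2);print(manip.read_state()['contact_force'])
p=manip.camera('side')
for q in ['leaf_tab','latch_knob']:
  for d in manip.spot_point(p,q)[:2]: print(q,round(d['p'],2),(w2j(world(p,d['position']))*1e3).round(1))"
```

```text
clock 11.6333 at [-24.6 -85.2  74.1] inc [-0.28 -0.04  0.06] 0.004
[ 1.02195296  0.77768171 -0.5117107 ]
leaf_tab 0.79 [ -19.5 -118.2   50.9]
latch_knob 0.47 [  73.3 -103.4   81.6]
```

Request:
move_arm([
  [0,0,0.2,0],
  [0,0,0.2,0],
  [0,0,0.3,0],
  [0,0,0.3,0],
])

```text
clock: 12.12
position: [0.5548, -0.2031, 0.0734]
orientation: [[-0.177, 0.984, 0.001], [0.984, 0.177, -0.0], [-0.001, 0.001, -1.0]]
contact_force: [-7.6, 3.5, 22.4]
gripper_width: 0.0006
finger_force: 11.2
```

```bash
python3 -c "
from h import *
go(-25,-88,73.5,np.pi/2);print(manip.read_state()['contact_force'])"
```

```text
clock 12.1167 at [-24.1 -85.5  73.4] inc [-0.25 -0.09 -0.01] 0.004
[-7.60605438  3.45110994 22.42106535]
```

Tip stopped at z 54.4 with 22 N, so the leaf is flat. I'll lift and move to the latch.

Request:
move_arm([
  [0,0,-3.5,0],
  [0,0,-6.6,0],
  [-2.5,3.3,-6.6,0],
  [-5,6.6,-6.6,0],
  [-5,9.8,-6.6,0],
])

```text
clock: 12.53
position: [0.6614, -0.2384, 0.1388]
orientation: [[-0.175, 0.985, 0.003], [0.985, 0.175, -0.002], [-0.002, 0.002, -1.0]]
contact_force: [-0.6, -1.4, -0.6]
gripper_width: 0.0004
finger_force: 0.0
```

```bash
python3 -c "
from h import *
go(72,-137,89,np.pi/2)
for c in ['side','scene','wrist']:
  p=manip.camera(c)
  if c=='side': save(p,'k.png',(200,150,340,270),5)
  for q in ['leaf_tab','latch_knob','latch_pivot']:
    for d in manip.spot_point(p,q)[:2]: print(c,q,round(d['p'],2),(w2j(world(p,d['position']))*1e3).round(1))"
```

```text
clock 12.5333 at [  74.7 -138.8  138.8] inc [ 0.19 -0.28  4.98] 0.001
side leaf_tab 0.58 [ -22.6 -119.3   51. ]
side leaf_tab 0.24 [  33.9 -101.7   53.7]
side latch_knob 0.56 [  69.6 -102.9   82.3]
side latch_pivot 0.87 [  34.  -106.1   55.1]
side latch_pivot 0.3 [ 59.1 -44.   40.6]
scene latch_pivot 0.3 [ 7.9  0.7 53.7]
wrist leaf_tab 0.63 [ -19.8 -123.6   51.2]
wrist latch_knob 0.75 [  70.9 -106.9   79.5]
wrist latch_pivot 0.6 [  41.6 -109.9   54.6]
```

View pics/k.png

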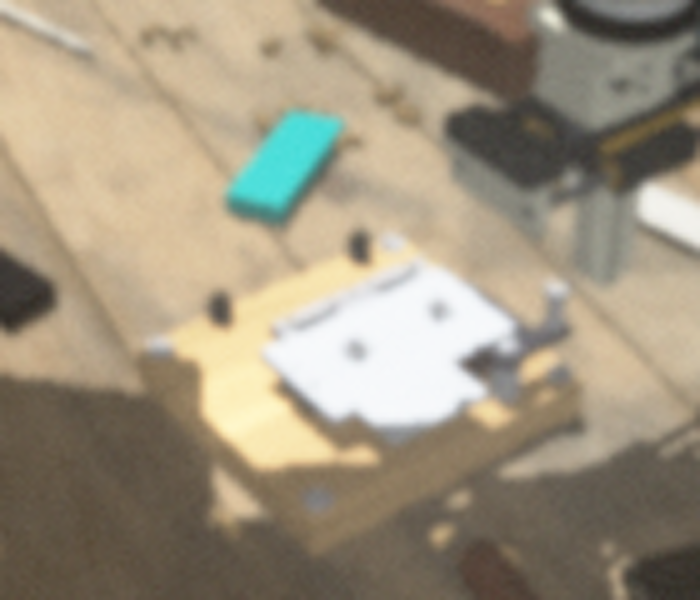

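The side view shows the leaf lying flat on the blank, with the knob at crop (556,290) still pointing along +x and the fingers at (600,240). I'll swing the latch.

Request:
move_arm([
  [0.2,-0.3,2.5,0],
  [0.2,-0.3,5,0],
  [0.2,-0.3,5,0],
  [0.9,-0.3,5,0],
  [1.6,-0.3,5,0],
])

```text
clock: 13.55
position: [0.6543, -0.2197, 0.0886]
orientation: [[-0.177, 0.984, 0.001], [0.984, 0.177, -0.001], [-0.001, 0.001, -1.0]]
contact_force: [0.8, -2.4, -0.9]
gripper_width: 0.0004
finger_force: 1.0
```

```bash
python3 -c "
from h import *
for t in [(72,-112),(72,-102),(70,-97),(68,-92),(66,-84)]: go(*t,89,np.pi/2)
print(manip.read_state()['contact_force'])"
```

```text
clock 13.55 at [  71.  -119.2   88.6] inc [ 0.72  0.1  -0.04] 0.003
clock 13.55 at [  71.  -119.2   88.6] inc [ 1.72  0.1  -0.04] 0.003
clock 13.55 at [  71.  -119.2   88.6] inc [ 2.22 -0.09 -0.04] 0.003
clock 13.55 at [  71.  -119.2   88.6] inc [ 2.72 -0.29 -0.04] 0.003
clock 13.55 at [  71.  -119.2   88.6] inc [ 3.52 -0.49 -0.04] 0.003
[ 0.82000109 -2.38314693 -0.90225574]
```

Request:
move_arm([
  [0.8,0.1,0,0],
  [1.7,0.1,0,0],
  [2.2,-0.1,0,0],
  [2.7,-0.3,0,0],
  [3.5,-0.5,0,0],
])

```text
clock: 13.97
position: [0.6414, -0.1892, 0.0879]
orientation: [[-0.179, 0.984, -0.002], [0.984, 0.179, -0.006], [-0.006, -0.003, -1.0]]
contact_force: [-12.8, -43.1, -2.7]
gripper_width: 0.0022
finger_force: 20.7
```

```bash
python3 -c "
from h import *
for t in [(62,-77),(58,-71),(54,-70)]: go(*t,89,np.pi/2)
print(manip.read_state()['contact_force'])
for c in ['side','wrist']:
  p=manip.camera(c)
  for d in manip.spot_point(p,'latch_knob')[:2]: print(c,round(d['p'],2),(w2j(world(p,d['position']))*1e3).round(1))"
```

```text
clock 13.9667 at [ 63.6 -86.9  87.9] inc [ 0.99 -0.15 -0.12] 0.005
clock 13.9667 at [ 63.6 -86.9  87.9] inc [ 1.59 -0.55 -0.12] 0.005
clock 13.9667 at [ 63.6 -86.9  87.9] inc [ 1.69 -0.95 -0.12] 0.005
[-12.81531129 -43.14487199  -2.74953953]
side 0.64 [  33.2 -103.9   55.1]
side 0.61 [ 50.1 -68.8  81.1]
wrist 0.67 [ 51.4 -72.7  84.7]
```

Request:
move_arm([
  [-0.8,0,0,0],
  [-0.8,0.8,0,0],
  [0.4,1.0,0,0],
  [1.3,1.0,0,0],
  [1.3,1.0,0,0],
])

```text
clock: 14.58
position: [0.6504, -0.1685, 0.0874]
orientation: [[-0.179, 0.984, 0.0], [0.984, 0.179, 0.001], [0.001, 0.0, -1.0]]
contact_force: [1.8, 1.1, -0.3]
gripper_width: 0.0008
finger_force: 0.8
```

Request:
move_arm([
  [0,-0.4,0,0],
  [0,-0.8,0,0],
  [0,-1.2,0,0],
  [0,-1.6,0,0],
  [0,-1.6,0,0],
])

```text
clock: 15.0
position: [0.6355, -0.1744, 0.0878]
orientation: [[-0.176, 0.984, 0.004], [0.984, 0.176, 0.0], [-0.001, 0.004, -1.0]]
contact_force: [10.3, 4.7, -4.0]
gripper_width: 0.0003
finger_force: 5.2
```

```bash
python3 -c "
from h import *
for t in [(58,-71),(54,-70)]: go(*t,89,np.pi/2)
print(manip.read_state()['contact_force'])
for c in ['side','wrist']:
  p=manip.camera(c)
  for d in manip.spot_point(p,'latch_knob')[:2]: print(c,round(d['p'],2),(w2j(world(p,d['position']))*1e3).round(1))"
```

```text
clock 15.0 at [ 60.3 -71.2  87.8] inc [ 0.02 -0.23 -0.12] 0.002
clock 15.0 at [ 60.3 -71.2  87.8] inc [ 0.12 -0.63 -0.12] 0.002
[10.29987582  4.69291305 -4.01540426]
side 0.42 [ 38.6 -69.7  84.4]
wrist 0.75 [ 35.9 -70.6  84. ]
```

Request:
move_arm([
  [0,-0.2,0,0],
  [0,-0.3,0,0],
  [0,-0.3,0,0],
])

```text
clock: 15.45
position: [0.6346, -0.1746, 0.0881]
orientation: [[-0.176, 0.984, 0.009], [0.984, 0.176, -0.0], [-0.002, 0.009, -1.0]]
contact_force: [20.3, 7.7, -7.6]
gripper_width: 0.0002
finger_force: 10.8
```

Request:
move_arm([
  [0,1,0,0],
  [0,2.5,0,0],
  [0,2.5,-4,0],
  [0,2.5,-8,0],
  [0,2.5,-12,0],
])

```text
clock: 15.87
position: [0.6552, -0.1709, 0.208]
orientation: [[-0.177, 0.984, -0.003], [0.984, 0.177, 0.0], [0.001, -0.002, -1.0]]
contact_force: [0.1, -0.9, -0.5]
gripper_width: 0.0004
finger_force: 0.0
```

Request:
move_arm([
  [4,0,0,0],
  [8,0,0,0],
  [12,0,0,0],
  [12,0,0,0],
  [12,0,0,0],
])

```text
clock: 16.28
position: [0.6343, -0.0513, 0.2074]
orientation: [[-0.179, 0.984, -0.001], [0.984, 0.179, -0.0], [-0.0, -0.001, -1.0]]
contact_force: [-0.2, -0.9, -0.4]
gripper_width: 0.0004
finger_force: 0.0
```

```bash
python3 -c "
from h import *
for c in ['side','scene']:
  p=manip.camera(c)
  if c=='side': save(p,'m.png',(200,150,340,270),5)
  for q in ['blank','leaf_tab','latch_knob','latch_pivot']:
    for d in manip.spot_point(p,q)[:1]: print(c,q,round(d['p'],2),(w2j(world(p,d['position']))*1e3).round(1))"
```

```text
side blank 0.96 [-158.4  210.8    4.8]
side leaf_tab 0.89 [ -20.5 -120.    48.9]
side latch_knob 0.54 [ 33.8 -68.9  84.4]
side latch_pivot 0.76 [  34.  -105.8   55.1]
scene blank 0.86 [-153.4  215.3   -5.5]
```

View pics/m.png

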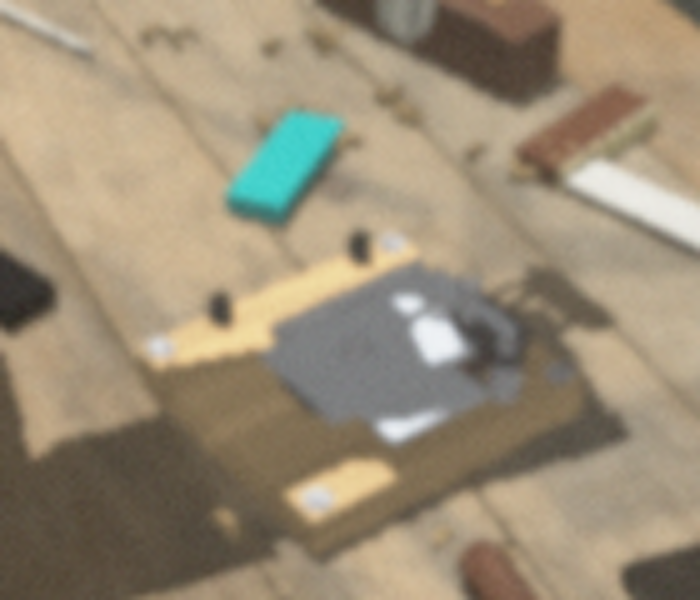

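The final side view shows the leaf flat, with the latch bar swung across its edge and the knob at crop (470,290). The knob measures (34,-69) in the jig frame, about 1.57 rad. The robot is clear, so I'll hand in.

```bash
python3 -c "
from h import *
print(manip.hand_in())"
```

```text
the job is handed in; nothing more can be done
None
```

The blank is home against the stop, the leaf lies flat on it, and the latch is swung to its stop; the job was handed in at about 16.4 s on the robot's clock, with no verdict returned.

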